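Open the screw-top jars and stow their caps in the drawer

ROBOT

A 6-joint arm with a two-finger parallel gripper is mounted at the origin on a cart in front of the work surface, level with it; the furniture and walls round the work are solid. World frame = base frame: x ahead of the robot, y to its left, z up, the work surface at z = 0. Lengths are in m, angles in rad, forces in N, time in s.
With the tool pointing down it reaches from about 0.375 to 0.9 m from the base axis. Payload 3.1 kg.
Tool frame: the origin (TCP) lies where the fingers leave the gripper's body, on its centre line; the fingertips stand 73 mm ahead of it and the grasp point (between the pads) lies 54 mm ahead of it; z points along the fingers, y is the line along which they close (so a half turn about z gives the same grasp; the last joint's range is limited). The gripper opens to 85 mm and grips with 20 to 120 N. Pads are 22 mm wide; open, the fingers measure 114 mm over their backs; the gripper's body (76 mm by 85 mm) begins 54 mm behind the grasp point. The pads swing forward as they close: fully open they stand 13 mm farther back than shut.
Start: joints at [-1.516, 0.527, 1.433, -0, 1.181, -0.178], TCP at [0.144, -0.608, 0.304] pointing down, gripper open.
Joint ranges: [-3.08, 3.08], [-0.75, 2.2], [0.22, 2.44], [-1.43, 4.57], [0, 2.65], [-2.85, 2.85]. Speed limits (rad/s): [2.79, 2.79, 3.14, 3.14, 3.14, 3.14].

INTERFACE

Orientations are given as a unit quaternion [x, y, z, w].
In Python, from station import manip gives the robot as it stands.
- The arm moves only by the tool step_arm, never from a script. Its argument "moves" is one flat list of numbers, 5 for each row, row after row: the opening, from 0 (shut) to 1 (fully open), then the shift along the world's x, y, z scaled (see below), then the turn about the world's z scaled (see below). In form: [fingers, x, y, z, yaw, fingers, x, y, z, yaw, ...]. A call has 1 to 12 rows; each row is the pose to reach, as a shift and turn from the pose commanded when the call began, turning the shorter way round; what a row does not reach only later rows make up. The controller multiplies each number of a shift by 200 mm and each number of a turn by pi rad. A row lasts 1/8 s, in which the tool goes at most 62.5 mm and 10.7 degrees, less where a joint would pass 70% of its speed; a pose out of reach is approached as far as the arm can. A call with a number of a shift or a turn outside -1 to 1 is refused whole. A call with a gripper value outside its range is refused whole. The fingers move at their own pace and stop on an object; "grip_force" is the grip in N (left out, the last holds). Time passes only in rows, so rows that repeat a pose let the fingers close. It gives the time, the measured TCP pose, the force, the opening and the grip force at its end, in the units of the state.
- manip.sense(): the state, without advancing time (a new reading comes with each control period).
- manip.snapshot(name): name is "side" or "top"; returns a dict with "color" (480x640x3 uint8, blue, green, red), "z_map" (480x640 float32, m along the optical axis (not along the pixel's ray), 0 where there is no reading), "fovy" (degrees; the focal length in pixels is half the picture's height over the tangent of half this angle, whatever the lens; pixels are square), "cx", "cy" (the principal point, pixels), "R" (3x3) and "t" (3): a world point X has camera coordinates R X + t. Camera axes: x right, y down, z forward; pixel columns grow to the right and rows downward; lengths in m; the calibration is good to about 2 mm. A picture is of the moment at which its call begins.
- manip.sign_off(): hands the job in; it is judged then, once.
The state is a dict: "t": time; "q": joint angles; "qd": joint speeds; "tau": joint torques, N m; "tcp_pos": TCP position; "tool_rot": TCP orientation; "force": force on the tool from outside, world axes, zero at the start; "ft_torque": the same for the moment, N m; "finger_gap": opening from 0.0 (shut) to 1.0 (fully open); "gripper_force": force on a finger pad.
Only numpy, scipy, OpenCV 4.12 (cv2) and the standard library are available. Lean on these libraries where they do the work, as an engineer would, in place of code of your own. Each camera call takes 0.05 s, during which the arm holds its last target. There are 200 camera calls.

TASK

Open up the screw-top jars for refilling: pull the green drawer of the small cabinet out to its stop, unscrew the cap of every jar that has one (counter-clockwise, regripping as often as it takes) and lay the caps flat in the drawer, grip boss up. Then push the drawer fully shut, with the caps in it, and do not disturb the mug, the roll of tape and the sanding block.

Things in the scene. Friction and masses are not known exactly. Their poses are not given: they have to be found in the camera images.
- cap_a: Screw cap of jar a: red plastic, 74 mm across, 49 mm high, 60 g: round ribbed skirt with a flat top 29 mm up, on it a square grip boss 34 x 34 x 20 mm (z = 29 to 49 mm), to be gripped across two flats. Origin: on the axis, at the skirt's lower edge; z up, x and y square to the boss's flats. Absent (None): that jar is open already and needs nothing.
- cap_b: Screw cap of jar b: blue plastic, 74 mm across, 49 mm high, 60 g: round ribbed skirt with a flat top 29 mm up, on it a square grip boss 34 x 34 x 20 mm (z = 29 to 49 mm), to be gripped across two flats. Origin: on the axis, at the skirt's lower edge; z up, x and y square to the boss's flats. Absent (None): that jar is open already and needs nothing.
- cap_c: Screw cap of jar c: yellow plastic, 74 mm across, 49 mm high, 60 g: round ribbed skirt with a flat top 29 mm up, on it a square grip boss 34 x 34 x 20 mm (z = 29 to 49 mm), to be gripped across two flats. Origin: on the axis, at the skirt's lower edge; z up, x and y square to the boss's flats. Absent (None): that jar is open already and needs nothing.
- jar_a_rim (a point): Centre of the top rim of jar a, 130 mm above the bench; z up. Three fixed glass jars, 80 mm across, stand 100 mm apart in the order a, b, c along +y of this frame, on a wooden base screwed to the bench. Closed, a cap's origin is 26 mm below the rim centre. A cap turns easily (under 0.3 N m) and stays where it is left.
- jar_b_rim (a point): The same for jar b, the middle one. Thread of all jars: right-hand. Turned counter-clockwise seen from above, a cap climbs 14 mm per turn (with 1.4 mm of up-and-down play); after about 205 degrees (3.6 rad) from closed, some 8 mm up, it lifts straight off; before that the thread holds it down. Let the hand rise with it while turning.
- jar_c_rim (a point): The same for jar c, the last one.
- cabinet_drawer0 (a joint): Travel of the drawer: 0 shut, grows as it is pulled straight out of the cabinet's front, stop at 0.134 m. It needs about 1 to 3 N.
- cabinet_drawer0_handle (a point): Middle of the drawer's handle: a level steel bar 11 mm thick, 120 mm long, along y of this frame, 35 mm in front of the drawer's face, 62 mm above the bench; the drawer is pulled towards -x of this frame. The cabinet (200 deep, 300 wide, 100 mm high; light wood, green drawer front) does not move.
- drawer_floor (a point): Centre of the drawer's inner floor, 22 mm above the bench; moves with the drawer, axes as the handle's. Inside 155 mm (x) by 258 mm (y), walls 56 mm high; at the stop x = -77 to +50 mm is in the open, the rest under the cabinet. A cap lying flat has its origin level with this point and clears the cabinet when the drawer is shut. Three caps fit side by side along y.
- mug: White mug with a blue pattern, 82x117x91 mm; origin under its centre. Bystander.
- tape: Roll of beige tape lying flat, 100 mm across, 25 mm high; origin under its centre. Bystander.
- sander: Brown sanding block, 64x112x34 mm; origin under its centre. Bystander.

How it is judged:
On the way, in this order (a step that is already met when the one before it is completed fails the run):
1. the drawer is pulled out to its stop (within 5 mm) (value of joint cabinet_drawer0 above 0.129 m), for 0.2 s.
2. every cap lies flat, boss up, in the open drawer (x of cap_a in the frame of drawer_floor between -0.075 and 0.075 m and y of cap_a in the frame of drawer_floor between -0.13 and 0.13 m and z of cap_a in the frame of drawer_floor between -0.005 and 0.008 m and angle between each of cap_a, cap_b, cap_c's own z axis and vertical below 0.15 rad and linear speed of each of cap_a, cap_b, cap_c below 0.03 m/s and x of cap_b in the frame of drawer_floor between -0.075 and 0.075 m and y of cap_b in the frame of drawer_floor between -0.13 and 0.13 m and z of cap_b in the frame of drawer_floor between -0.005 and 0.008 m and x of cap_c in the frame of drawer_floor between -0.075 and 0.075 m and y of cap_c in the frame of drawer_floor between -0.13 and 0.13 m and z of cap_c in the frame of drawer_floor between -0.005 and 0.008 m and value of joint cabinet_drawer0 above 0.05 m), for 0.2 s.
At the end, for the whole second after the job is handed in: The drawer is shut (within 6 mm), every cap that was there lies at rest and flat (within about 8 degrees, boss up) on the floor inside the drawer, and mug, tape and sanding block are within 4 cm of where they stood (x of cap_a in the frame of drawer_floor between -0.075 and 0.075 m and y of cap_a in the frame of drawer_floor between -0.13 and 0.13 m and z of cap_a in the frame of drawer_floor between -0.005 and 0.008 m and angle between each of cap_a, cap_b, cap_c's own z axis and vertical below 0.15 rad and linear speed of each of cap_a, cap_b, cap_c below 0.03 m/s and x of cap_b in the frame of drawer_floor between -0.075 and 0.075 m and y of cap_b in the frame of drawer_floor between -0.13 and 0.13 m and z of cap_b in the frame of drawer_floor between -0.005 and 0.008 m and x of cap_c in the frame of drawer_floor between -0.075 and 0.075 m and y of cap_c in the frame of drawer_floor between -0.13 and 0.13 m and z of cap_c in the frame of drawer_floor between -0.005 and 0.008 m and value of joint cabinet_drawer0 below 0.006 m and distance of each of mug, tape, sander from where it was at the start of the episode below 0.04 m); the robot touches nothing.
It fails at once if the mug is pushed more than 4 cm (distance of mug from where it was at the start of the episode above 0.04 m).
It fails at once if the roll of tape is pushed more than 4 cm (distance of tape from where it was at the start of the episode above 0.04 m).
It fails at once if the sanding block is pushed more than 4 cm (distance of sander from where it was at the start of the episode above 0.04 m).
Of cap_a, cap_b, cap_c only 2 to 3 are there at a start; the rules pass over those that are not, and their reading is None.
At some moment in a run one of cap_a, cap_b, cap_c may be knocked a few centimetres aside while the robot is not near it.
It also fails if it takes over 210 s, if anything falls off the work surface, if the arm or the gripper's body presses on something with over 40 N, if the wrist force passes 120 N, or if a joint passes its speed limit or range.

## Working session

There is one attempt and no reset: what is moved stays moved. The work goes in short steps, Python scripts to look and compute and a tool call to move; the robot and the scene stay as the last step left them, time stands still between calls to the robot, and variables do not carry over. Pictures are saved under pics/ and viewed, at most 14 in all, crops included, and the job is handed in when it is done.

Besides the shell and the picture viewer there is one more tool, called as name(argument=value, ...), one argument or row to a line, values as JSON. step_arm: Moves the arm, as the interface text tells. Its arguments: {"type":"object","properties":{"moves":{"type":"array","items":{"type":"number"}},"grip_force":{"type":"number"}},"required":["moves"]}

```bash
mkdir -p pics
cat > h.py <<'E'
import numpy as np,cv2
from station import manip
def snap(n,save=None):
    s=manip.snapshot(n)
    if save: cv2.imwrite('pics/'+save,s['color'])
    return s
def f(s): return 240/np.tan(np.radians(s['fovy'])/2)
def ray(s,u,v,z):
    F=f(s);R=np.array(s['R']);t=np.array(s['t']);c=-R.T@t
    d=R.T@np.array([(u-s['cx'])/F,(v-s['cy'])/F,1]);return c+d*(z-c[2])/d[2]
def cloud(s):
    F=f(s);Z=s['z_map'];v,u=np.mgrid[:480,:640]
    P=np.stack([(u-s['cx'])/F*Z,(v-s['cy'])/F*Z,Z],-1)-np.array(s['t'])
    return P@np.array(s['R'])
E
python3 - <<'E'
from h import *
for n in('side','top'):
    s=snap(n,n+'0.png');print(n,s['fovy'],s['cx'],s['cy'],np.round(s['R'],3).tolist(),s['t'],-np.array(s['R']).T@s['t'])
print(manip.sense())
E
```

```text
side 49.1498042849521 320.62898397513544 237.17163548383303 [[0.983, -0.186, 0.001], [-0.094, -0.5, -0.861], [0.161, 0.846, -0.509]] [-0.56460964  0.09409763  1.57847045] [ 0.30944156 -1.39280685  0.88517929]
top 56.22319054130805 319.407989136393 244.4752517684746 [[-0.018, -1.0, -0.013], [-0.981, 0.021, -0.191], [0.191, 0.009, -0.981]] [-0.05708196  0.55568436  1.41132581] [ 0.27401483 -0.08087791  1.4907242 ]
{'t': 0.1, 'q': array([-1.51650528e+00,  5.28380086e-01,  1.43374942e+00,  6.24105624e-06,
        1.18143761e+00, -1.78512121e-01]), 'qd': array([ 1.78140618e-03, -2.34885126e-03, -3.10992941e-03,  1.13118247e-03,
        3.27571035e-05, -1.71436467e-04]), 'tau': array([-3.78713567e-04, -4.43304062e+01, -1.78586662e+01, -1.86260227e-04,
        3.86119966e-03, -1.03910540e-05]), 'tcp_pos': array([ 0.14418629, -0.60762787,  0.303035  ]), 'tool_rot': array([ 9.93232635e-01,  1.16137668e-01,  6.41579610e-05, -9.85143475e-04]), 'force': array([ 0.64696974, -0.44333494, -0.51608955]), 'ft_torque': array([-0.01751845,  0.04516622,  0.05630114]), 'gripper_force': 0.0, 'finger_gap': 0.9988859491359808}
```

View pics/top0.png

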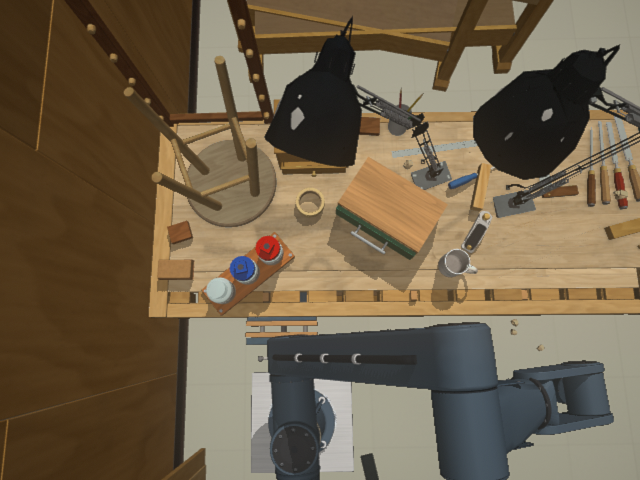

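View pics/side0.png

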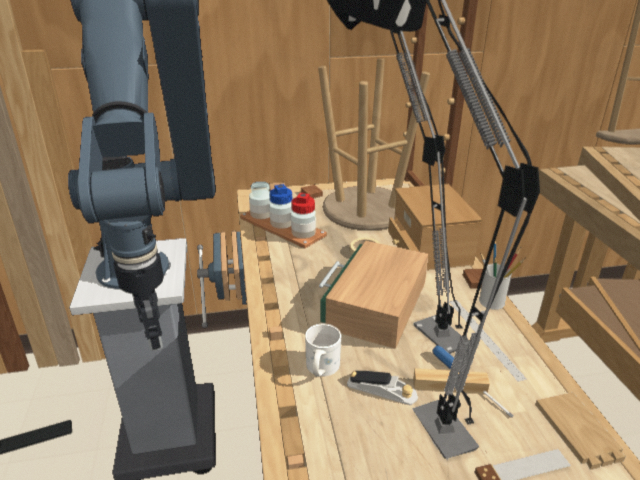

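Top view: red cap at (268,248), blue at (243,267), open jar c at (219,290), handle at (368,241), mug at (458,262), tape at (310,202). Side view: red cap at (303,203), blue at (281,194), handle at (332,272).

```bash
cat >> h.py <<'E'
def mask(s,col):
    h=cv2.cvtColor(s['color'],cv2.COLOR_BGR2HSV);H,S,V=h[...,0],h[...,1],h[...,2]
    if col=='red': return ((H<6)|(H>174))&(S>170)&(V>80)
    if col=='blue': return (H>105)&(H<128)&(S>150)&(V>60)
    if col=='green': return (H>55)&(H<95)&(S>90)
E
python3 - <<'E'
from h import *
for n in('top','side'):
    s=snap(n);P=cloud(s)
    print(n)
    for c in('red','blue'):
        m=mask(s,c)&(P[...,2]>.09)&(P[...,2]<.17)&(P[...,0]>.2)
        m2=np.zeros_like(m);k,l,st,_=cv2.connectedComponentsWithStats(m.astype(np.uint8))
        i=1+np.argmax(st[1:,4]);m=l==i;p=P[m]
        print(c,st[i],np.percentile(p[:,2],[5,50,95,99]).round(4))
        b=m&(P[...,2]>.143);t=m&(P[...,2]>.126)&(P[...,2]<.141)
        for q in(b,t):
            if q.sum()>5:
                print(q.sum(),P[q].mean(0).round(4), 'mid',((P[q].min(0)+P[q].max(0))/2).round(4),cv2.minAreaRect((P[q][:,:2]*1000).astype(np.float32)))
    # cabinet top
    q=(P[...,2]>.09)&(P[...,2]<.11)&(P[...,0]>.4)&(P[...,1]>-.5)&(P[...,1]<.1)
    k,l,st,_=cv2.connectedComponentsWithStats(q.astype(np.uint8));i=1+np.argmax(st[1:,4]);p=P[l==i]
    r=cv2.minAreaRect((p[:,:2]*1000).astype(np.float32));print('cab',st[i],p[:,2].mean(),r,cv2.boxPoints(r).round(0).tolist())
    cv2.imwrite('pics/%scrop.png'%n,cv2.resize(s['color'][150:330,180:500] if n=='top' else s['color'][150:400,220:460],None,fx=2.4,fy=2.4,interpolation=cv2.INTER_CUBIC))
    for (u,v) in ([(368,241),(353,233),(384,249),(310,202),(458,262)] if n=='top' else [(332,272),(322,284),(340,263)]):
        print(u,v,P[v,u].round(3),ray(s,u,v,.0675).round(4))
E
```

```text
top
red [256 236  24  24 407] [0.1278 0.1341 0.1544 0.1574]
97 [0.5332 0.0925 0.1525] mid [0.5345 0.0935 0.1519] ((533.8447875976562, 92.5702896118164), (33.88212203979492, 34.09279251098633), 59.01618576049805)
306 [0.5316 0.0912 0.1327] mid [0.5337 0.0915 0.1336] ((533.4833984375, 91.71319580078125), (73.04704284667969, 69.8858642578125), 43.469688415527344)
blue [230 257  24  22 273] [0.1289 0.1345 0.1551 0.1574]
81 [0.473  0.1713 0.1526] mid [0.4731 0.1719 0.1526] ((472.8359069824219, 171.23782348632812), (32.69705581665039, 33.27983474731445), 16.302833557128906)
190 [0.4792 0.1655 0.133 ] mid [0.4724 0.1708 0.134 ] ((474.3161315917969, 169.5325469970703), (69.09706115722656, 61.165889739990234), 75.95089721679688)
cab [ 338  157  110   96 5272] 0.09982276567867794 ((674.533203125, -303.35369873046875), (300.6634216308594, 193.08250427246094), 55.80997085571289) [[510.0, -373.0], [670.0, -482.0], [839.0, -233.0], [679.0, -125.0]]
368 241 [ 0.559 -0.225  0.072] [ 0.5598 -0.2252  0.0675]
353 233 [ 0.588 -0.178  0.064] [ 0.5873 -0.1777  0.0675]
384 249 [ 0.544 -0.284  0.003] [ 0.53
[... 548 characters left out ...]
]
53 [0.4696 0.1578 0.1502] mid [0.4712 0.1605 0.1503] ((470.8385009765625, 162.03012084960938), (35.37240982055664, 37.27873229980469), 6.080597400665283)
140 [0.469  0.1514 0.1328] mid [0.4708 0.1581 0.1335] ((470.798828125, 157.9756317138672), (66.72879791259766, 58.82728958129883), 1.2017189264297485)
cab [ 326  241  102   80 4958] 0.09960243162729417 ((670.1500854492188, -302.45440673828125), (308.086181640625, 198.58364868164062), 55.835636138916016) [[501.0, -374.0], [666.0, -486.0], [839.0, -231.0], [674.0, -119.0]]
332 272 [ 0.565 -0.219  0.063] [ 0.5637 -0.2252  0.0675]
322 284 [ 0.527 -0.272  0.065] [ 0.5261 -0.2755  0.0675]
340 263 [ 0.618 -0.09   0.003] [ 0.5952 -0.1854  0.0675]
```

View pics/topcrop.png

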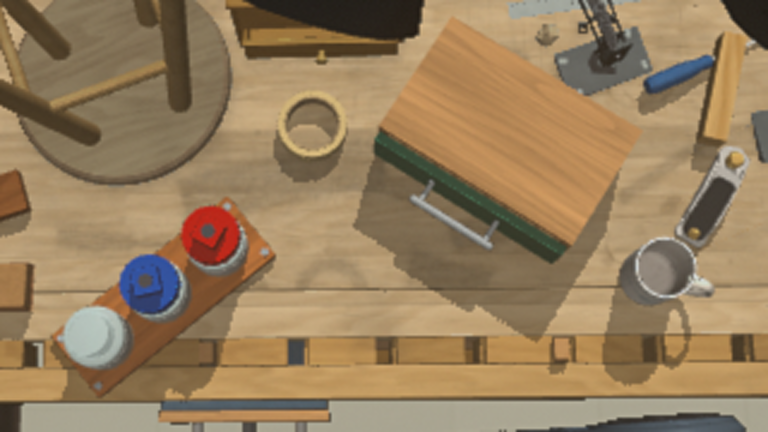

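View pics/sidecrop.png

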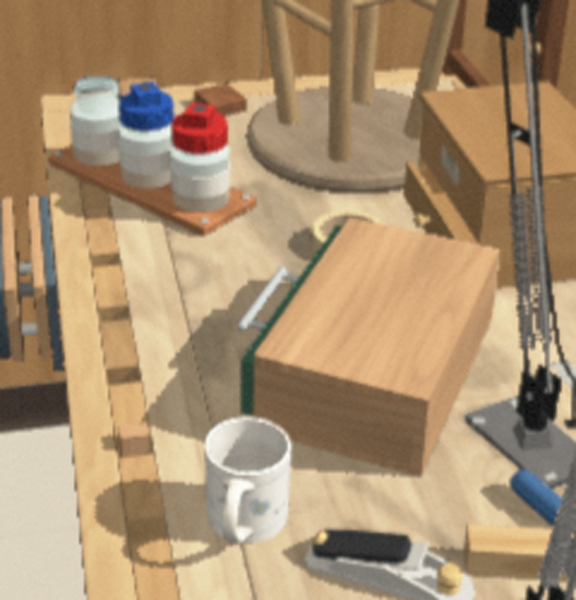

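Run:
```python
from h import *
for n in('top','side'):
    s=snap(n);P=cloud(s);v=s['z_map']>0
    p=P[v]; q=p[(p[:,2]>.16)&(p[:,2]<.9)&(p[:,0]>.3)&(p[:,0]<.95)&(p[:,1]>-.5)&(p[:,1]<.35)]
    b=np.unique(np.c_[np.round(q[:,:2],1),np.round(q[:,2],1)],axis=0,return_counts=True)
    print(n,[tuple(x.round(1).tolist()) for x,c in zip(*b) if c>8])
    g=p[(abs(p[:,0]-.144)<.08)&(abs(p[:,1]+.608)<.08)&(p[:,2]>.15)&(p[:,2]<.3)]
    if len(g): print('tips',np.percentile(g[:,2],[0,1,3,5,10,50]),len(g))
    if n=='top':
        a=cv2.resize(s['color'][230:290,200:290],None,fx=8,fy=8,interpolation=cv2.INTER_CUBIC);cv2.imwrite('pics/caps.png',a)
```

```text
top [(0.5, -0.5, 0.8), (0.5, -0.4, 0.8), (0.5, -0.4, 0.9), (0.5, -0.1, 0.8), (0.6, -0.5, 0.8), (0.6, -0.5, 0.9), (0.6, -0.4, 0.8), (0.6, -0.4, 0.9), (0.6, -0.3, 0.8), (0.6, -0.1, 0.7), (0.6, -0.1, 0.8), (0.6, -0.0, 0.8), (0.6, 0.3, 0.3), (0.6, 0.3, 0.4), (0.6, 0.3, 0.5), (0.7, -0.4, 0.8), (0.7, -0.4, 0.9), (0.7, -0.3, 0.5), (0.7, -0.3, 0.6), (0.7, -0.2, 0.6), (0.7, -0.2, 0.7), (0.7, -0.1, 0.8), (0.7, -0.1, 0.9), (0.7, -0.0, 0.8), (0.7, 0.1, 0.2), (0.7, 0.1, 0.3), (0.7, 0.1, 0.4), (0.7, 0.1, 0.5), (0.7, 0.2, 0.2), (0.7, 0.3, 0.2), (0.7, 0.3, 0.3), (0.7, 0.3, 0.4), (0.8, -0.4, 0.2), (0.8, -0.4, 0.3), (0.8, -0.4, 0.4), (0.8, -0.3, 0.4), (0.8, -0.3, 0.5), (0.8, -0.3, 0.6), (0.8, -0.1, 0.9), (0.8, 0.0, 0.2), (0.8, 0.1, 0.2), (0.8, 0.1, 0.3), (0.8, 0.2, 0.3), (0.8, 0.3, 0.2), (0.8, 0.3, 0.3), (0.9, 0.2, 0.2), (0.9, 0.2, 0.3), (0.9, 0.2, 0.4), (0.9, 0.2, 0.5), (0.9, 0.3, 0.2)]
tips [0.24756922 0.24791778 0.2486149  0.24931201 0.2510548  0.26008476] 4
side [(0.5, -0.5, 0.8), (0.5, -0.4, 0.8), (0.6, -0.5, 0.7), (0.6, -0.5, 0.8), (0.6, -0.1, 0.7), (0.6, 0.3, 0.3), (0.6, 0.3, 0.4), (0.6, 0.3, 0.5), (0.7, -0.5, 0.7), (0.7, -0.5, 0.8), (0.7, -0.3, 0.5), (0.7, -0.3, 0.6), (0.7, -0.2, 0.6), (0.7, -0.2, 0.7), (0.7, 0.1, 0.2), (0.7, 0.1, 0.3), (0.7, 0.1, 0.4), (0.7, 0.1, 0.5), (0.7, 0.2, 0.2), (0.7, 0.3, 0.2), (0.7, 0.3, 0.3), (0.7, 0.3, 0.4), (0.8, -0.4, 0.2), (0.8, -0.4, 0.3), (0.8, -0.4, 0.4), (0.8, -0.3, 0.3), (0.8, -0.3, 0.4), (0.8, -0.3, 0.5), (0.8, -0.3, 0.6), (0.8, -0.2, 0.2), (0.8, -0.2, 0.6), (0.8, -0.1, 0.2), (0.8, -0.0, 0.2), (0.8, 0.1, 0.2), (0.8, 0.1, 0.3), (0.8, 0.2, 0.3), (0.8, 0.3, 0.2), (0.8, 0.3, 0.3), (0.8, 0.3, 0.4), (0.9, -0.4, 0.2), (0.9, -0.2, 0.2), (0.9, -0.1, 0.2), (0.9, 0.0, 0.2), (0.9, 0.1, 0.2), (0.9, 0.1, 0.5), (0.9, 0.2, 0.2), (0.9, 0.2, 0.3), (0.9, 0.2, 0.4), (0.9, 0.2, 0.5), (0.9, 0.3, 0.2), (0.9, 0.3, 0.3)]
tips [0.24302805 0.2438505  0.2454129  0.24811986 0.25221921 0.27190697] 277
```

View pics/caps.png

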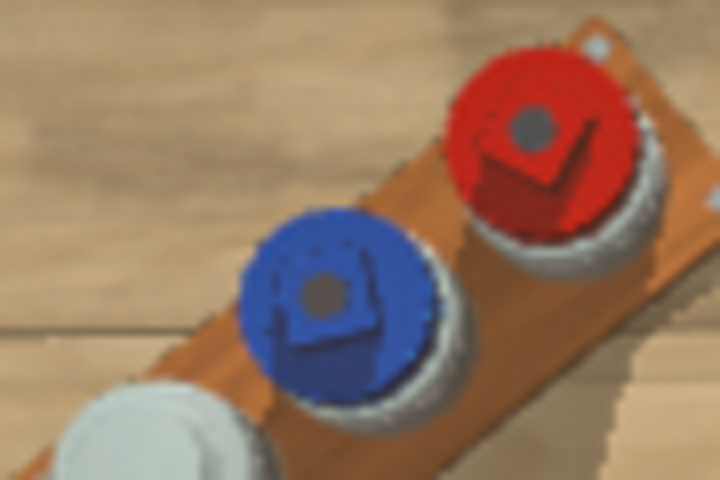

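Caps crop: red boss spot at (533,128), flats at about 61° modulo 90 in world. Blue boss spot at (323,295), flats at about 13°. The open fingertips reach about 60 mm ahead of the TCP.

step_arm(
  moves=[0.35, 1, 0.95, 0, 0.236, 0.35, 1, 0.95, 0, 0.236, 0.35, 1, 0.95, 0, 0.236, 0.35, 1, 0.95, 0, 0.236, 0.35, 1, 0.95, 0, 0.236, 0.35, 1, 0.95, 0, 0.236],
  grip_force=40,
)

```text
t: 1.05
tcp_pos: [0.3455, -0.4165, 0.304]
tool_rot: [0.883, 0.47, -0.0, -0.0]
force: [0.6, -0.6, -0.5]
finger_gap: 0.352
gripper_force: 0.0
```

step_arm(
  moves=[0.33, 1, 0.95, -0.35, 0, 0.33, 1, 0.95, -0.35, 0, 0.33, 1, 0.95, -0.35, 0, 0.33, 1, 0.95, -0.35, 0, 0.33, 1, 0.95, -0.35, 0, 0.33, 1, 0.95, -0.35, 0, 0.33, 1, 0.95, -0.35, 0],
)

```text
t: 1.92
tcp_pos: [0.5437, -0.2295, 0.2339]
tool_rot: [0.884, 0.468, -0.0, 0.0]
force: [-0.2, -0.1, 0.5]
finger_gap: 0.33
gripper_force: 0.0
```

Run:
```python
from h import *
print(manip.sense()['tcp_pos'])
s=snap('side');P=cloud(s)
cv2.imwrite('pics/s1.png',cv2.resize(s['color'][170:350,240:480],None,fx=3,fy=3,interpolation=cv2.INTER_CUBIC))
x=np.array([.827,-.562]);y=np.array([.562,.827]);h=np.array([.561,-.2255])
for n in('side','top'):
    s=snap(n);P=cloud(s);a=(P[...,:2]-h)@x;b=(P[...,:2]-h)@y
    m=(abs(a)<.02)&(abs(b)<.08)&(P[...,2]>.05)&(P[...,2]<.08)
    if m.sum()>5:
        for k in(a[m],b[m],P[...,2][m]):print(n,m.sum(),np.percentile(k,[2,20,50,80,98]).round(4))
s=snap('top')
for u,v in((266.6,246),(240.4,266.9)):print(ray(s,u,v,.153))
```

```text
[ 0.54372015 -0.22954572  0.23392471]
side 157 [-0.0087 -0.0054 -0.0018  0.0022  0.0172]
side 157 [-0.0664 -0.0549 -0.0099  0.0404  0.0564]
side 157 [0.0593 0.0631 0.0652 0.0672 0.0697]
[0.53363855 0.09149753 0.153     ]
[0.4711922  0.17024517 0.153     ]
```

View pics/s1.png

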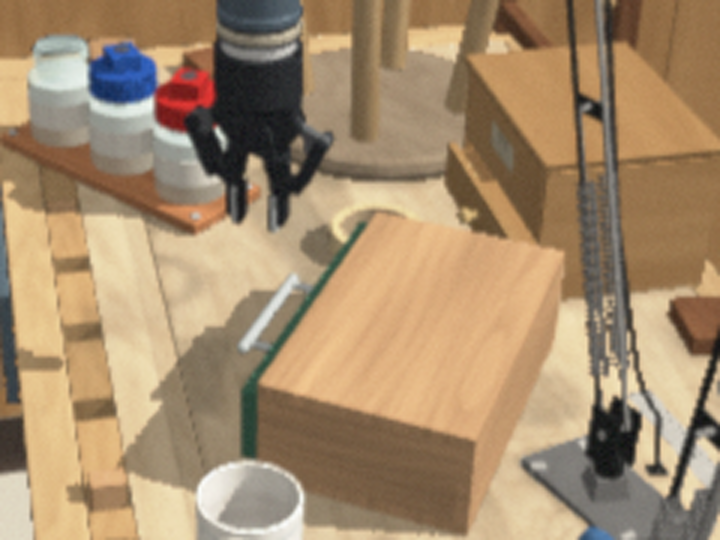

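Side crop: gripper above the handle, tips near (255,222), knuckles at (190–330,140), handle bar from (240,345) to (295,280). I'll check the knuckles' clearance to the cabinet edge.

Run:
```python
from h import *
x=np.array([.827,-.562]);y=np.array([.562,.827])
t=manip.sense()['tcp_pos']
s=snap('side');P=cloud(s);d=P-t;a=d[...,:2]@x;b=d[...,:2]@y
for z in range(-75,40,8):
    m=(abs(a)<.09)&(abs(b)<.06)&(abs(d[...,2]-z/1000)<.004)&(P[...,2]>.12)
    if m.sum()>2: print(z,m.sum(),(np.percentile(a[m],[0,5,95,100])*1000).round(0),(np.percentile(b[m],[5,95])*1000).round(0))
h=np.array([.561,-.2255]);a=(P[...,:2]-h)@x;b=(P[...,:2]-h)@y
m=(abs(b)<.09)&(P[...,2]>.095)&(P[...,2]<.105)&(a<.2);print('cab edge',np.percentile(a[m],[0,1,3,10])*1000)
m=(abs(b)<.09)&mask(s,'green')&(P[...,2]>.0)&(P[...,2]<.105)&(a<.2)&(a>0)
print('front',m.sum(),np.percentile(a[m],[5,25,50,75,95])*1000, np.percentile(P[m][:,2],[1,50,99]))
```

```text
-75 4 [-15. -10.  20.  20.] [-9. -1.]
-67 20 [-25. -20.  21.  21.] [-14.   3.]
-59 37 [-27. -24.  27.  28.] [-15.   3.]
-51 40 [-27. -26.  27.  28.] [-13.   7.]
-43 37 [-26. -26.  29.  29.] [-14.   5.]
-35 35 [-25. -22.  28.  28.] [-15.   5.]
-27 48 [-39. -34.  38.  43.] [-17.   5.]
-19 97 [-49. -44.  46.  49.] [-16.   8.]
-11 77 [-51. -47.  48.  51.] [-17.   9.]
-3 93 [-54. -50.  53.  56.] [-20.  10.]
5 91 [-57. -54.  54.  60.] [-20.   5.]
13 96 [-64. -56.  58.  63.] [-20.  -6.]
21 135 [-65. -59.  64.  67.] [-21.   0.]
29 154 [-60. -58.  62.  66.] [-22.   4.]
37 105 [-45. -36.  41.  47.] [-19.  -3.]
cab edge [-1297.43346095 -1275.5383692  -1236.32885051    57.75409691]
front 3 [33.9388926  34.54296215 35.29804908 35.41110644 35.50155232] [0.08399663 0.08838201 0.08859681]
```

step_arm(
  moves=[0.33, 0.07, 0.025, -0.2, 0, 0.33, 0.07, 0.025, -0.4, 0, 0.33, 0.07, 0.025, -0.54, 0, 0.33, 0.07, 0.025, -0.54, 0, 0.33, 0.07, 0.025, -0.54, 0],
)

```text
t: 2.8
tcp_pos: [0.5587, -0.2239, 0.127]
tool_rot: [0.884, 0.468, 0.0, 0.001]
force: [0.8, -0.8, 1.0]
finger_gap: 0.329
gripper_force: 0.0
```

Run:
```python
from h import *
s=snap('side')
cv2.imwrite('pics/s2.png',cv2.resize(s['color'][200:320,270:430],None,fx=5,fy=5,interpolation=cv2.INTER_CUBIC))
```

```text
(no output)
```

View pics/s2.png

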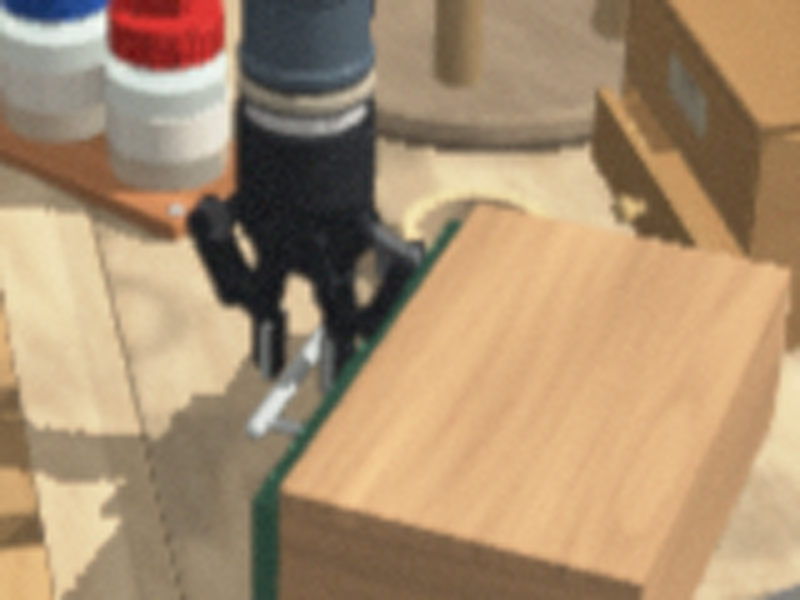

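Fingers straddle the bar, around (295,370). Closing.

step_arm(
  moves=[0, 0, 0, 0, 0, 0, 0, 0, 0, 0, 0, 0, 0, 0, 0],
)

```text
t: 3.22
tcp_pos: [0.5583, -0.2233, 0.1276]
tool_rot: [0.884, 0.468, 0.0, 0.001]
force: [-2.6, 0.6, 6.4]
finger_gap: 0.109
gripper_force: 39.2
```

step_arm(
  moves=[0, -0.1, 0.07, 0, 0, 0, -0.22, 0.15, 0, 0, 0, -0.34, 0.23, 0, 0, 0, -0.45, 0.305, 0, 0, 0, -0.52, 0.355, 0, 0, 0, -0.565, 0.385, 0, 0, 0, -0.565, 0.385, 0, 0, 0, -0.565, 0.385, 0, 0],
)

```text
t: 4.22
tcp_pos: [0.4473, -0.1481, 0.1275]
tool_rot: [0.884, 0.468, 0.002, 0.004]
force: [-0.8, -3.8, 8.5]
finger_gap: 0.111
gripper_force: 41.3
```

step_arm(
  moves=[0, -0.02, 0.014, 0, 0, 0, -0.02, 0.014, 0, 0, 0, -0.02, 0.014, 0, 0],
)

```text
t: 4.6
tcp_pos: [0.4467, -0.1477, 0.1276]
tool_rot: [0.884, 0.468, 0.004, 0.008]
force: [4.4, -8.4, 1.2]
finger_gap: 0.106
gripper_force: 40.6
```

step_arm(
  moves=[0.33, 0.02, -0.014, 0, 0, 0.33, 0.02, -0.014, 0, 0, 0.33, 0.02, -0.014, 0, 0, 0.33, 0.02, -0.014, 0.2, 0, 0.33, 0.02, -0.014, 0.5, 0, 0.6, 0.02, -0.014, 0.8, 0, 0.6, 0.02, -0.014, 0.8, 0],
)

```text
t: 5.48
tcp_pos: [0.4468, -0.1467, 0.29]
tool_rot: [0.884, 0.468, 0.003, 0.004]
force: [-0.4, -0.0, -0.4]
finger_gap: 0.598
gripper_force: 0.0
```

Run:
```python
from h import *
s=manip.sense();print(s['q'],s['tcp_pos'],s['force'])
x=np.array([.827,-.562]);y=np.array([.562,.827])
for n in('side','top'):
    s=snap(n,n+'3.png');P=cloud(s);h=np.array([.561,-.2255]);a=(P[...,:2]-h)@x;b=(P[...,:2]-h)@y;z=P[...,2]
    m=(b>-.13)&(b<.13)&(a>-.09)&(a<.06)&(z>.015)&(z<.03)
    print(n,'floor',m.sum(),np.percentile(a[m],[1,99]).round(3),np.percentile(b[m],[1,99]).round(3),np.median(z[m]))
    m=(a>-.15)&(a<-.12)&(abs(b)<.07)&(z>.055)&(z<.075);print('handle',m.sum(),a[m].mean() if m.any() else 0)
    m=(a>-.1)&(a<.0)&(abs(b)<.16)&(z>.06)&(z<.09);print('walls',m.sum(),np.percentile(b[m],[1,10,90,99]),np.percentile(z[m],[50,95]))
```

```text
[-5.55617301e-01  3.38377293e-01  1.83017598e+00  1.45225079e-04
  9.62924395e-01  4.03296623e-02] [ 0.44683773 -0.14673904  0.29000885] [-0.41444651 -0.04350605 -0.44572769]
side floor 1291 [-0.082  0.006] [-0.063  0.128] 0.021937378453187457
handle 131 -0.13361369490238584
walls 1124 [-0.15120717 -0.13878398  0.12602021  0.13518076] [0.07691923 0.08856562]
top floor 1693 [-0.069  0.059] [-0.129  0.127] 0.021780145848327527
handle 67 -0.13630075014137538
walls 288 [-0.14558031 -0.13438992  0.13151574  0.1431466 ] [0.08112224 0.0891711 ]
```

View pics/side3.png

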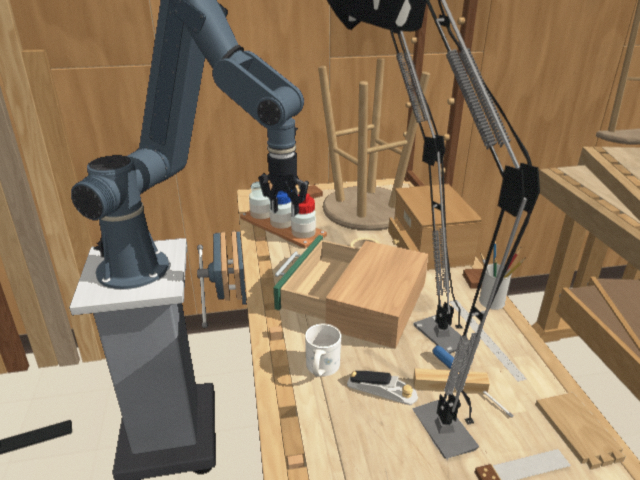

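Drawer is open at its stop (handle at (290,262), box interior at (325,270)). Going to the red cap.

step_arm(
  moves=[0.7, 0.43, 1, 0, -0.472, 0.7, 0.43, 1, 0, -0.472, 0.7, 0.43, 1, 0, -0.472, 0.7, 0.43, 1, 0, -0.472, 0.7, 0.43, 1, 0, -0.472, 0.7, 0.43, 1, 0, -0.472, 0.7, 0.43, 1, 0, -0.472, 0.7, 0.43, 1, 0, -0.472, 0.7, 0.43, 1, 0, -0.472],
  grip_force=30,
)

```text
t: 6.7
tcp_pos: [0.5296, 0.0541, 0.2829]
tool_rot: [0.967, -0.253, -0.003, 0.0]
force: [-0.4, 0.2, 0.5]
finger_gap: 0.701
gripper_force: 0.0
```

step_arm(
  moves=[0.7, 0.02, 0.19, -0.15, 0, 0.7, 0.02, 0.19, -0.15, 0, 0.7, 0.02, 0.19, -0.15, 0],
)

```text
t: 7.08
tcp_pos: [0.5343, 0.0918, 0.2542]
tool_rot: [0.968, -0.251, -0.002, 0.001]
force: [0.3, -0.5, 0.4]
finger_gap: 0.704
gripper_force: 0.0
```

Run:
```python
from h import *
s=manip.sense();print(s['q'],s['tcp_pos'],s['qd'].round(3))
```

```text
[-3.58340697e-02  4.84398103e-01  1.68987259e+00 -4.63852811e-04
  9.71282975e-01  2.04310813e+00] [0.53432377 0.09183023 0.25421684] [-0.014 -0.022 -0.02   0.002 -0.001  0.002]
```

step_arm(
  moves=[0.7, -0.003, 0, -0.12, 0, 0.7, -0.003, 0, -0.23, 0, 0.7, -0.003, 0, -0.23, 0, 0, -0.003, 0, -0.23, 0, 0, -0.003, 0, -0.23, 0, 0, -0.003, 0, -0.23, 0, 0, -0.003, 0, -0.23, 0],
)

```text
t: 7.95
tcp_pos: [0.5354, 0.0917, 0.2111]
tool_rot: [0.968, -0.252, 0.001, -0.0]
force: [-0.3, -1.3, 5.6]
finger_gap: 0.388
gripper_force: 31.6
```

Run:
```python
from h import *
s=snap('side')
cv2.imwrite('pics/s4.png',cv2.resize(s['color'][150:270,230:390],None,fx=5,fy=5,interpolation=cv2.INTER_CUBIC))
```

```text
(no output)
```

View pics/s4.png

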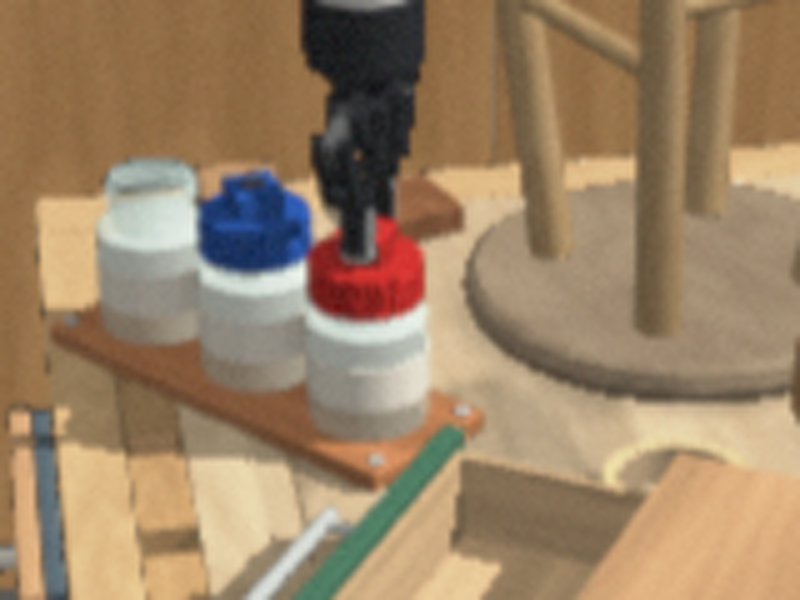

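Grip sits on the red boss, around (365,245). Turning counter-clockwise.

step_arm(
  moves=[0, 0, 0, 0.002, 0.055, 0, 0, 0, 0.004, 0.11, 0, 0, 0, 0.006, 0.165, 0, 0, 0, 0.008, 0.22, 0, 0, 0, 0.01, 0.275, 0, 0, 0, 0.012, 0.33, 0, 0, 0, 0.014, 0.385, 0, 0, 0, 0.016, 0.44, 0, 0, 0, 0.018, 0.495, 0, 0, 0, 0.02, 0.55, 0, 0, 0, 0.022, 0.605, 0, 0, 0, 0.023, 0.66],
)

```text
t: 9.5
tcp_pos: [0.5348, 0.094, 0.2152]
tool_rot: [0.708, 0.706, 0.002, -0.001]
force: [0.1, 7.2, 4.2]
finger_gap: 0.392
gripper_force: 31.4
```

step_arm(
  moves=[0, 0, 0.008, 0.002, 0.055, 0, 0, 0.008, 0.004, 0.11, 0, 0, 0.008, 0.006, 0.165, 0, 0, 0.008, 0.008, 0.22, 0, 0, 0.008, 0.01, 0.275, 0, 0, 0.008, 0.012, 0.33, 0, 0, 0.008, 0.014, 0.385, 0, 0, 0.008, 0.016, 0.44, 0, 0, 0.008, 0.018, 0.495, 0, 0, 0.008, 0.02, 0.54, 0, 0, 0.008, 0.02, 0.55, 0, 0, 0.008, 0.02, 0.55],
)

```text
t: 11.0
tcp_pos: [0.5324, 0.0935, 0.2189]
tool_rot: [-0.076, 0.997, -0.0, -0.003]
force: [-4.2, -2.1, 7.2]
finger_gap: 0.389
gripper_force: 31.7
```

step_arm(
  moves=[0, 0, 0, 0.03, 0, 0, 0, 0, 0.06, 0, 0, 0, 0, 0.09, 0],
)

```text
t: 11.38
tcp_pos: [0.5351, 0.0936, 0.2369]
tool_rot: [-0.075, 0.997, 0.0, 0.001]
force: [-0.8, -0.8, -0.4]
finger_gap: 0.392
gripper_force: 30.7
```

step_arm(
  moves=[0, 0, 0, 0.25, 0, 0, 0, -0.2, 0.25, -0.05, 0, 0, -0.5, 0.25, -0.1, 0, -0.05, -0.8, 0.25, -0.15, 0, -0.06, -1, 0.25, -0.2, 0, -0.06, -1, 0.25, -0.238, 0, -0.06, -1, 0.25, -0.238],
)

```text
t: 12.25
tcp_pos: [0.5232, -0.1073, 0.287]
tool_rot: [0.294, 0.956, 0.0, 0.001]
force: [1.1, 0.1, -0.7]
finger_gap: 0.389
gripper_force: 30.8
```

step_arm(
  moves=[0, -0.07, -0.2, 0, 0, 0, -0.07, -0.5, 0, 0, 0, -0.07, -0.78, 0, 0, 0, -0.07, -0.78, 0, 0, 0, -0.07, -0.78, -0.1, 0],
)

```text
t: 12.88
tcp_pos: [0.5097, -0.2628, 0.2678]
tool_rot: [0.293, 0.956, -0.0, 0.002]
force: [0.0, 0.9, -1.2]
finger_gap: 0.391
gripper_force: 30.8
```

Run:
```python
from h import *
s=manip.sense();print(s['tcp_pos'],s['tool_rot'],s['finger_gap'])
for n in('side','top'):
    s=snap(n);P=cloud(s)
    m=mask(s,'red')&(P[...,2]>.03)&(P[...,2]<.3)&(P[...,0]>.35)&(P[...,1]>-.4)&(P[...,1]<-.1);p=P[m]
    print(n,m.sum(),((p.min(0)+p.max(0))/2).round(4),np.percentile(p[:,2],[1,50,99]).round(3))
    if n=='side':cv2.imwrite('pics/s5.png',cv2.resize(s['color'][180:330,250:450],None,fx=4,fy=4))
```

```text
[ 0.50972627 -0.26280344  0.26776983] [ 2.93171774e-01  9.56057341e-01 -4.69948715e-04  2.10959152e-03] 0.3907292768582537
side 478 [ 0.5107 -0.273   0.1867] [0.164 0.188 0.211]Traceback (most recent call last):
  File "<stdin>", line 6, in <module>
    return umr_minimum(a, axis, None, out, keepdims, initial, where)
ValueError: zero-size array to reduction operation minimum which has no identity
```

View pics/s5.png

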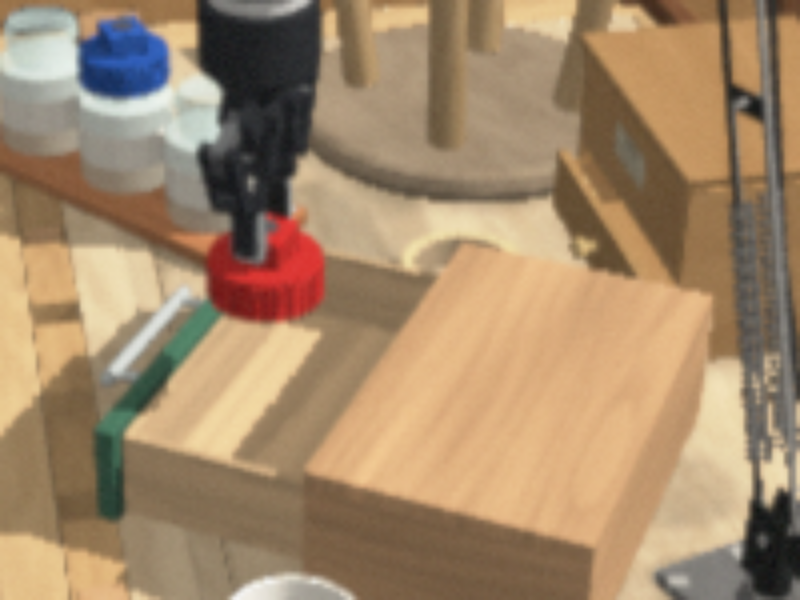

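Red cap is held level, at (265,270), over the drawer. Lowering.

step_arm(
  moves=[0, 0, 0, -0.25, 0, 0, 0, 0, -0.5, 0, 0, 0, 0, -0.65, 0, 0, 0, 0, -0.67, 0, 0, 0, 0, -0.69, 0, 0, 0, 0, -0.69, 0],
)

```text
t: 13.72
tcp_pos: [0.5094, -0.2627, 0.1299]
tool_rot: [0.294, 0.956, -0.0, 0.001]
force: [0.0, -0.3, -1.6]
finger_gap: 0.391
gripper_force: 30.7
```

step_arm(
  moves=[0, 0, 0, -0.008, 0, 0, 0, 0, -0.012, 0, 0, 0, 0, -0.012, 0],
)

```text
t: 14.1
tcp_pos: [0.5101, -0.2634, 0.129]
tool_rot: [0.294, 0.956, -0.001, 0.003]
force: [0.5, 0.9, 9.5]
finger_gap: 0.39
gripper_force: 32.0
```

step_arm(
  moves=[0.65, 0, 0, 0, 0, 0.65, 0, 0, 0, 0, 0.65, 0, 0, 0, 0, 0.65, 0, 0, 0.2, 0, 0.65, 0, 0, 0.5, 0, 0.7, 0, 0, 0.8, 0, 0.7, 0, 0, 0.8, 0],
)

```text
t: 14.98
tcp_pos: [0.5107, -0.2641, 0.2913]
tool_rot: [0.294, 0.956, -0.002, 0.005]
force: [0.3, -0.5, -0.7]
finger_gap: 0.701
gripper_force: 0.0
```

step_arm(
  moves=[0.7, -0.09, 0.3, 0, -0.1, 0.7, -0.09, 0.6, 0, -0.2, 0.7, -0.09, 0.9, 0, -0.3, 0.7, -0.09, 1, 0, -0.4, 0.7, -0.09, 1, 0, -0.5, 0.7, -0.09, 1, 0, -0.6, 0.7, -0.09, 1, 0, -0.7, 0.7, -0.09, 1, 0, -0.738, 0.7, -0.09, 1, 0, -0.738, 0.7, -0.09, 1, 0, -0.738, 0.7, -0.09, 1, 0, -0.738, 0.7, -0.09, 1, 0, -0.738],
)

```text
t: 16.48
tcp_pos: [0.4898, -0.0623, 0.2847]
tool_rot: [0.988, 0.156, -0.001, -0.001]
force: [-0.0, -0.1, -0.3]
finger_gap: 0.7
gripper_force: 0.0
```

step_arm(
  moves=[0.7, -0.1, 0.3, 0, 0, 0.7, -0.1, 0.6, 0, 0, 0.7, -0.1, 0.9, 0, 0, 0.7, -0.1, 1, 0, 0, 0.7, -0.1, 1, 0, 0, 0.7, -0.1, 1, 0, 0],
)

```text
t: 17.23
tcp_pos: [0.4703, 0.1369, 0.2853]
tool_rot: [0.987, 0.159, -0.001, 0.0]
force: [-0.4, -0.8, 0.7]
finger_gap: 0.702
gripper_force: 0.0
```

Run:
```python
from h import *
s=manip.sense();print(s['tcp_pos'],s['tool_rot'],s['q'])
s=snap('side');P=cloud(s)
cv2.imwrite('pics/s6.png',cv2.resize(s['color'][160:330,230:450],None,fx=3.5,fy=3.5))
m=mask(s,'red')&(P[...,2]>.01)&(P[...,0]>.35)&(P[...,2]<.2);p=P[m];print(m.sum(),((p.min(0)+p.max(0))/2).round(4),np.percentile(p[:,2],[1,50,99]).round(3))
```

```text
[0.47026837 0.13685032 0.28534385] [ 9.87222132e-01  1.59347478e-01 -9.11454429e-04  1.14860865e-04] [ 5.47605908e-02  3.73861011e-01  1.78465983e+00 -5.04073731e-04
  9.84860556e-01  1.30577660e+00]
336 [ 0.5112 -0.2713  0.0585] [0.045 0.053 0.074]
```

View pics/s6.png

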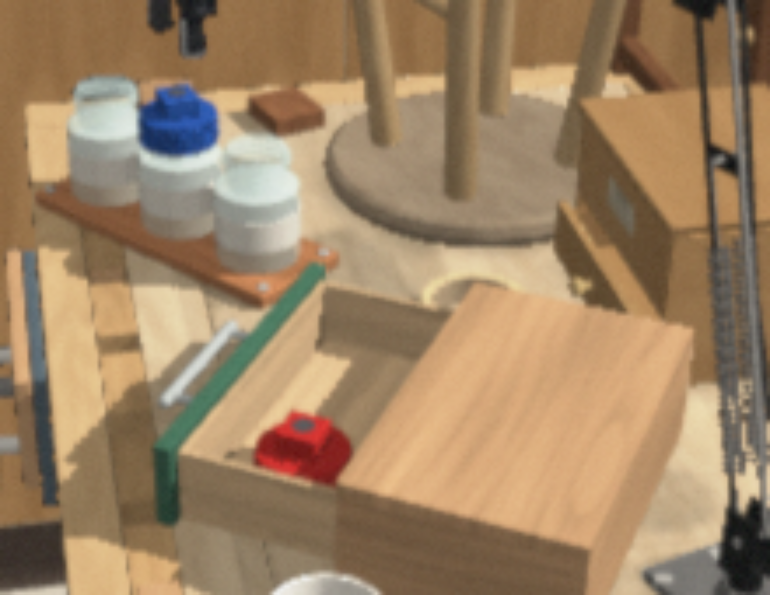

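Red cap lies flat in the drawer at (303,445). Now the blue one.

step_arm(
  moves=[0.7, 0.008, 0.175, 0, -0.03, 0.7, 0.008, 0.175, 0, -0.03, 0.7, 0.008, 0.175, -0.1, -0.03, 0.7, 0.008, 0.175, -0.25, -0.03, 0.7, 0.008, 0.175, -0.37, -0.03, 0.7, 0.008, 0.175, -0.37, -0.03, 0, 0.008, 0.175, -0.37, -0.03, 0, 0.008, 0.175, -0.37, -0.03, 0, 0.008, 0.175, -0.37, -0.03, 0, 0.008, 0.175, -0.37, -0.03],
)

```text
t: 18.52
tcp_pos: [0.473, 0.1724, 0.213]
tool_rot: [0.994, 0.113, 0.001, 0.0]
force: [0.3, -1.6, 3.0]
finger_gap: 0.39
gripper_force: 33.5
```

step_arm(
  moves=[0, 0, 0, 0.002, 0.055, 0, 0, 0, 0.004, 0.11, 0, 0, 0, 0.006, 0.165, 0, 0, 0, 0.008, 0.22, 0, 0, 0, 0.01, 0.275, 0, 0, 0, 0.012, 0.33, 0, 0, 0, 0.014, 0.385, 0, 0, 0, 0.016, 0.44, 0, 0, 0, 0.018, 0.495, 0, 0, 0, 0.02, 0.55, 0, 0, 0, 0.022, 0.605, 0, 0, 0, 0.023, 0.66],
)

```text
t: 20.02
tcp_pos: [0.4708, 0.1735, 0.2171]
tool_rot: [0.407, 0.913, 0.0, -0.002]
force: [-3.5, 2.5, 9.3]
finger_gap: 0.389
gripper_force: 34.6
```

step_arm(
  moves=[0, 0, 0, 0.002, 0.055, 0, 0, 0, 0.004, 0.11, 0, 0, 0, 0.006, 0.165, 0, 0, 0, 0.008, 0.22, 0, 0, 0, 0.01, 0.275, 0, 0, 0, 0.012, 0.33, 0, 0, 0, 0.014, 0.385, 0, 0, 0, 0.016, 0.44, 0, 0, 0, 0.018, 0.495, 0, 0, 0, 0.02, 0.54, 0, 0, 0, 0.02, 0.55, 0, 0, 0, 0.02, 0.55],
)

```text
t: 21.52
tcp_pos: [0.4709, 0.1721, 0.2211]
tool_rot: [-0.429, 0.903, 0.0, -0.002]
force: [-2.2, -1.9, 5.4]
finger_gap: 0.388
gripper_force: 33.8
```

step_arm(
  moves=[0, 0, 0, 0.03, 0, 0, 0, 0, 0.06, 0, 0, 0, 0, 0.09, 0],
)

```text
t: 21.9
tcp_pos: [0.4723, 0.1727, 0.2392]
tool_rot: [-0.429, 0.904, 0.0, 0.0]
force: [0.4, -0.3, -0.6]
finger_gap: 0.389
gripper_force: 33.0
```

step_arm(
  moves=[0, 0, 0, 0.25, -0.04, 0, 0.1, -0.2, 0.25, -0.09, 0, 0.2, -0.5, 0.25, -0.14, 0, 0.3, -0.8, 0.25, -0.19, 0, 0.3, -1, 0.25, -0.24, 0, 0.3, -1, 0.25, -0.3, 0, 0.3, -1, 0.25, -0.35, 0, 0.3, -1, 0.25, -0.4, 0, 0.3, -1, 0.25, -0.45, 0, 0.3, -1, 0.25, -0.472, 0, 0.3, -1, 0.25, -0.472],
)

```text
t: 23.28
tcp_pos: [0.5323, -0.0274, 0.289]
tool_rot: [0.294, 0.956, 0.0, 0.0]
force: [0.8, -0.6, -0.6]
finger_gap: 0.388
gripper_force: 33.0
```

step_arm(
  moves=[0, 0.22, -0.2, 0, 0, 0, 0.22, -0.45, 0, 0, 0, 0.22, -0.68, 0, 0, 0, 0.22, -0.68, -0.1, 0, 0, 0.22, -0.68, -0.1, 0],
)

```text
t: 23.9
tcp_pos: [0.5752, -0.1636, 0.2673]
tool_rot: [0.294, 0.956, 0.0, -0.002]
force: [-0.5, 1.0, -0.7]
finger_gap: 0.389
gripper_force: 33.0
```

Run:
```python
from h import *
s=manip.sense();print(s['tcp_pos'],s['tool_rot'],s['finger_gap'])
s=snap('side');P=cloud(s)
for c in('red','blue'):
    m=mask(s,c)&(P[...,2]>.01)&(P[...,0]>.4)&(P[...,0]<.64)&(P[...,1]>-.35)&(P[...,1]<-.0)&(P[...,2]<.25);p=P[m];print(c,m.sum(),((p.min(0)+p.max(0))/2).round(4),np.percentile(p[:,2],[1,50,99]).round(3))
```

```text
[ 0.57519495 -0.16361924  0.26729172] [ 2.94213606e-01  9.55737501e-01  4.63315529e-04 -1.99237900e-03] 0.38905728474099277
red 338 [ 0.5113 -0.2707  0.0571] [0.042 0.053 0.074]
blue 389 [ 0.5742 -0.1743  0.187 ] [0.164 0.186 0.208]
```

step_arm(
  moves=[0, 0, 0, -0.25, 0, 0, 0, 0, -0.5, 0, 0, 0, 0, -0.64, 0, 0, 0, 0, -0.66, 0, 0, 0, 0, -0.675, 0, 0, 0, 0, -0.675, 0],
)

```text
t: 24.7
tcp_pos: [0.5772, -0.1637, 0.1353]
tool_rot: [0.294, 0.956, -0.0, 0.001]
force: [-0.6, -0.2, -0.3]
finger_gap: 0.387
gripper_force: 33.0
```

step_arm(
  moves=[0, 0, 0, -0.008, 0, 0, 0, 0, -0.008, 0],
)

```text
t: 24.95
tcp_pos: [0.5764, -0.1636, 0.1328]
tool_rot: [0.294, 0.956, -0.0, 0.001]
force: [0.1, 0.4, -0.1]
finger_gap: 0.385
gripper_force: 33.0
```

step_arm(
  moves=[0, 0, 0, -0.006, 0, 0, 0, 0, -0.012, 0, 0, 0, 0, -0.016, 0, 0, 0, 0, -0.016, 0],
)

```text
t: 25.45
tcp_pos: [0.5773, -0.1644, 0.1308]
tool_rot: [0.294, 0.956, -0.0, 0.002]
force: [-1.4, -1.2, 8.6]
finger_gap: 0.389
gripper_force: 34.0
```

step_arm(
  moves=[0.65, 0, 0, 0, 0, 0.65, 0, 0, 0, 0, 0.65, 0, 0, 0, 0, 0.65, 0, 0, 0.2, 0, 0.65, 0, 0, 0.5, 0, 0.65, 0, 0, 0.75, 0, 0.65, 0, 0, 0.75, 0],
)

```text
t: 26.32
tcp_pos: [0.5783, -0.1644, 0.2835]
tool_rot: [0.294, 0.956, -0.001, 0.005]
force: [-0.6, -0.4, 0.1]
finger_gap: 0.654
gripper_force: 0.0
```

step_arm(
  moves=[0.33, -0.2, 0.03, 0, -0.055, 0.33, -0.4, 0.06, 0, -0.11, 0.33, -0.6, 0.08, 0, -0.16, 0.33, -0.65, 0.087, 0, -0.22, 0.33, -0.65, 0.087, 0, -0.27, 0.33, -0.65, 0.087, 0, -0.33, 0.33, -0.65, 0.087, 0, -0.38, 0.33, -0.65, 0.087, 0, -0.44, 0.33, -0.65, 0.087, 0, -0.5, 0.33, -0.65, 0.087, 0, -0.5, 0.33, -0.65, 0.087, 0, -0.5],
)

```text
t: 27.7
tcp_pos: [0.4459, -0.1459, 0.2782]
tool_rot: [0.883, 0.469, -0.0, -0.001]
force: [-0.2, 0.3, 0.6]
finger_gap: 0.331
gripper_force: 0.0
```

```bash
cat > chk.py <<'E'
from h import *
s=manip.sense();print(s['tcp_pos'],s['tool_rot'],s['finger_gap'])
x=np.array([.827,-.562]);y=np.array([.562,.827]);h=np.array([.561,-.2255])
for n in('side','top'):
    s=snap(n,n+'9.png');P=cloud(s);A=(P[...,:2]-h)@x;B=(P[...,:2]-h)@y
    for c in('red','blue'):
        m=mask(s,c)&(A>-.1)&(A<.06)&(abs(B)<.14)&(P[...,2]<.2)
        b=m&(P[...,2]>.066)
        if b.sum()>5:print(n,c,m.sum(),'boss a,b',A[b].mean().round(3),B[b].mean().round(3),'z',np.percentile(P[m][:,2],[1,50,98]).round(3),'bossz std',P[b][:,2].std().round(4))
    m=(A>-.16)&(A<-.11)&(abs(B)<.065)&(P[...,2]>.055)&(P[...,2]<.072);print('handle',m.sum(),A[m].mean() if m.any() else 0)
E
python3 chk.py; python3 -c "
import cv2;a=cv2.imread('pics/side9.png');cv2.imwrite('pics/s9.png',cv2.resize(a[190:350,240:450],None,fx=3.5,fy=3.5))"
```

```text
[ 0.44587412 -0.14589449  0.27822631] [ 8.83183642e-01  4.69026654e-01 -4.02866468e-04 -6.99622168e-04] 0.3309954378991073
side red 334 boss a,b -0.014 -0.067 z [0.046 0.053 0.073] bossz std 0.002
side blue 395 boss a,b -0.016 0.05 z [0.029 0.051 0.072] bossz std 0.0022
handle 140 -0.12998960236036275
top red 185 boss a,b -0.013 -0.071 z [0.045 0.052 0.074] bossz std 0.0023
top blue 19 boss a,b -0.004 0.062 z [0.047 0.067 0.074] bossz std 0.0025
handle 56 -0.13421657534380646
```

View pics/s9.png

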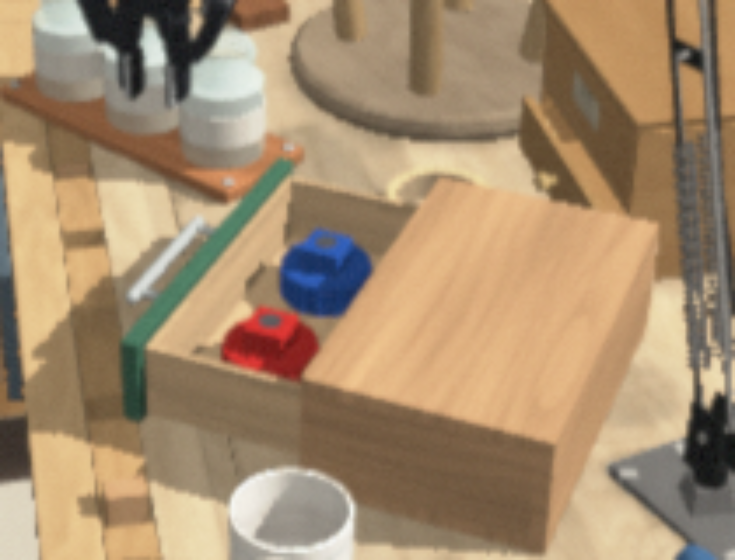

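Both caps lie flat in the drawer, red at (270,345) and blue at (325,270). Regripping the handle to push it shut.

step_arm(
  moves=[0.33, 0.005, -0.004, -0.3, 0, 0.33, 0.005, -0.004, -0.6, 0, 0.33, 0.005, -0.004, -0.75, 0, 0.33, 0.005, -0.004, -0.75, 0, 0, 0.005, -0.004, -0.75, 0, 0, 0.005, -0.004, -0.75, 0, 0, 0.005, -0.004, -0.75, 0],
)

```text
t: 28.68
tcp_pos: [0.4481, -0.1474, 0.1299]
tool_rot: [0.884, 0.468, 0.001, 0.001]
force: [1.6, -0.8, -3.0]
finger_gap: 0.114
gripper_force: 30.0
```

step_arm(
  moves=[0, 0.02, -0.014, 0, 0, 0, 0.06, -0.041, 0, 0, 0, 0.12, -0.082, 0, 0, 0, 0.18, -0.122, 0, 0, 0, 0.24, -0.163, 0, 0, 0, 0.3, -0.204, 0, 0, 0, 0.36, -0.245, 0, 0, 0, 0.42, -0.285, 0, 0, 0, 0.47, -0.319, 0, 0, 0, 0.51, -0.347, 0, 0, 0, 0.54, -0.367, 0, 0, 0, 0.555, -0.377, 0, 0],
)

```text
t: 30.18
tcp_pos: [0.559, -0.2225, 0.1298]
tool_rot: [0.884, 0.468, 0.0, 0.0]
force: [-3.7, 3.5, 10.2]
finger_gap: 0.112
gripper_force: 31.4
```

step_arm(
  moves=[0, 0.008, -0.005, 0, 0, 0, 0.016, -0.01, 0, 0, 0, 0.016, -0.01, 0, 0],
)

```text
t: 30.55
tcp_pos: [0.5595, -0.2227, 0.1298]
tool_rot: [0.884, 0.468, -0.002, -0.003]
force: [-5.2, 5.0, 11.5]
finger_gap: 0.114
gripper_force: 31.5
```

step_arm(
  moves=[0.32, 0, 0, 0, 0, 0.32, 0, 0, 0, 0, 0.32, -0.02, 0.013, 0, 0, 0.32, -0.02, 0.013, 0.1, 0, 0.32, -0.02, 0.013, 0.4, 0, 0.32, -0.3, 0.013, 0.8, 0, 0.32, -0.5, 0.2, 0.8, 0, 0.32, -0.5, 0.5, 0.8, 0, 0.32, -0.5, 0.5, 0.8, 0],
)

```text
t: 31.68
tcp_pos: [0.4591, -0.1211, 0.2893]
tool_rot: [0.883, 0.469, -0.0, -0.001]
force: [0.1, -0.4, -0.2]
finger_gap: 0.325
gripper_force: 0.0
```

Run:
```python
from h import *
x=np.array([.827,-.562]);y=np.array([.562,.827]);h=np.array([.561,-.2255])
s=snap('side','end.png');P=cloud(s);A=(P[...,:2]-h)@x;B=(P[...,:2]-h)@y
m=(abs(A)<.02)&(abs(B)<.065)&(P[...,2]>.055)&(P[...,2]<.072);print('handle',m.sum(),np.median(A[m]))
```

```text
handle 146 0.00036374117202681553
```

View pics/end.png

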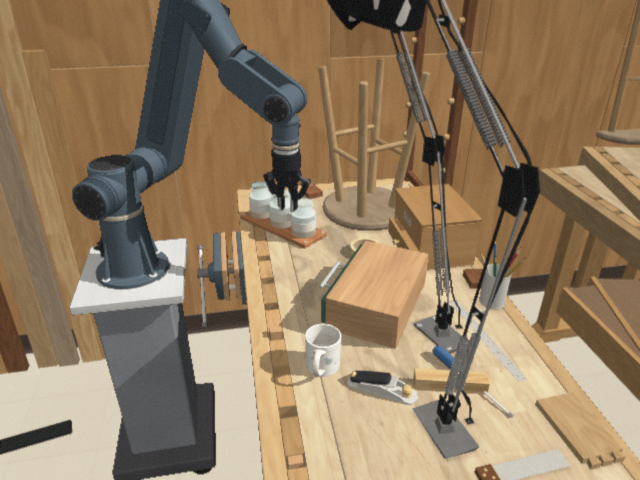

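The drawer is shut, with the handle back at (332,272), and the mug has not moved from (322,350). The gripper is clear of everything.

```bash
python3 -c "
from station import manip;print(manip.sign_off())"
```

```text
the job is handed in; nothing more can be done
None
```

The red and blue caps are off and lie flat in the shut drawer (jar c was already open), the bystanders were not touched, and the job is handed in; the sign-off returned no verdict.

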